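# Gauge the panel's open seam and count it

## Robot

A 7-joint arm with a two-finger parallel gripper is mounted at the origin on a cart in front of the work surface, level with it; the furniture and walls round the work are solid. World frame = base frame: x ahead of the robot, y to its left, z up, the work surface at z = 0. Lengths are in m, angles in rad, forces in N, time in s.
With the tool pointing down it reaches from about 0.425 to 0.925 m from the base axis. Payload 6.8 kg.
Tool frame: the origin (TCP) lies where the fingers leave the gripper's body, on its centre line; the fingertips stand 73 mm ahead of it and the grasp point (between the pads) lies 54 mm ahead of it; z points along the fingers, y is the line along which they close (so a half turn about z gives the same grasp; the last joint's range is limited). The gripper opens to 85 mm and grips with 20 to 120 N. Pads are 22 mm wide; open, the fingers measure 114 mm over their backs; the gripper's body (76 mm by 85 mm) begins 54 mm behind the grasp point. The pads swing forward as they close: fully open they stand 13 mm farther back than shut.
Start: joints at [1.239, 0.477, 0.022, 1.555, -0.011, 1.109, -0.083], TCP at [0.15, -0.658, 0.304] pointing down, gripper open.
Joint ranges: [-2.96, 2.96], [-0.34, 2.1], [-1.41, 1.46], [0.24, 2.44], [-1.37, 4.51], [0.17, 1.92], [-2.96, 2.96]. Speed limits (rad/s): [2.39, 2.39, 3.14, 3.14, 3.14, 3.14, 3.14].

## Interface

Orientations are given as a rotation vector (axis times angle).
In Python, from bench import r, grab_frame, camera_info gives the robot as it stands.
- The arm moves only by the shell command python3 -m pendant [OPENING] [FORCE], which reads ROWS from standard input. ROWS is a JSON list that holds a single list of rows (three levels of brackets), with 1 to 5 rows, each of 6 numbers: dx, dy, dz in fractions of the full range, 1 being 0.4 m, then a rotation vector rx, ry, rz in shares of 180 degrees (1.0 is 180 degrees); each row is the pose to reach, as a shift and turn from the pose commanded when the command began, along the tool's axes at that moment; what a row does not reach only later rows make up. A row lasts 1/10 s, in which the tool goes at most 0.05 m and 0.15 rad, less where a joint would pass 70% of its speed; a pose out of reach is approached as far as the arm can. OPENING is the finger opening in m, set as the command begins (- or left out keeps the last). The fingers move at their own pace and stop on an object; FORCE is the grip in N (left out, the last holds). Time passes only in rows, so rows that do not move let the fingers close. It prints the time, the measured TCP pose, the force, the opening and the grip force at its end. A shift or turn number past 1, either way, is cut back to 1. Input that does not fit is refused with a message, and nothing moves.
- r.get_obs(): the state, without advancing time (a new reading comes with each control period).
- grab_frame(name): name is "scene" or "side" or "wrist"; returns (picture, depth): 384x512x3 uint8, blue, green, red; 384x512 float32, m along the optical axis (not along the pixel's ray), 0 where there is no reading.
- camera_info(name): a dict with "camera_matrix" (3x3 intrinsics, pixels), "R" (3x3) and "t" (3): a world point X has camera coordinates R X + t. Camera axes: x right, y down, z forward; pixel columns grow to the right and rows downward; lengths in m; the calibration is good to about 2 mm. A picture is of the moment at which its call begins: read the wrist's pose just before it. camera_info takes no time and is no camera call; for the wrist camera it gives the pose at the moment of the call.
- r.hand_in(): hands the job in; it is judged then, once.
The state is a dict: "clock": time; "joints": joint angles; "qvel": joint speeds; "tau": joint torques, N m; "tcp_pos": TCP position; "orientation": TCP orientation; "contact_force": force on the tool from outside, world axes, zero at the start; "moment": the same for the moment, N m; "grip_width": finger opening in m; "gripper_force": force on a finger pad.
Only numpy, scipy, OpenCV 4.12 (cv2) and the standard library are available. Lean on these libraries where they do the work, as an engineer would, in place of code of your own. Each camera call takes 0.05 s, during which the arm holds its last target. There are 200 camera calls.

## Task

Check the open L-shaped seam of the panel: take the seam gauge from its stand, lower its ball tip into the seam at the open end of the long leg and guide it along the whole seam, round the corner to the open end of the short leg, always down in the seam, without force and never faster than about 6 cm a second while the tip is in the seam. Hang the gauge back upright by its collar in the fork of its stand, let go, then press the tally counter's plunger right down to its stop and let it come up. Leave the things lying about where they are.

Things in the scene. Friction and masses are not known exactly. Their poses are not given: they have to be found in the camera images.
- gauge: Seam gauge, loose upright tool, 141 mm tall, 130 g; starts hanging in the stand's fork by its collar. Origin: lowest point of the ball tip; +z up along the tool. Ball 8 mm across; shank 5 mm at the tip, 14 mm wide from 34 mm up; round dark collar 40 mm across at 60 to 66 mm; square wooden handle 26 x 26 mm (faces along x and y) at 66 to 138 mm; steel cap to 141 mm.
- stand: Fixed gauge stand: grey base 110 (x) x 90 (y) x 12 mm, origin at the centre of its underside. A column at the back (+x) carries a flat steel fork, open to the front (-x), upper face 85 mm above the bench; two prongs along x, 20 mm wide, with a 22 mm slot between them. Nothing rises higher but 4 mm lips on the prong ends.
- stand_seat (a point): Middle of the slot at the fork's upper face (15 mm in front of the stand's origin, 85 mm up), axes as the stand's. The gauge hangs with its axis through this point, tip 60 mm below it. The slot goes on 23 mm behind it and is open in front; the lips are 31 mm in front.
- panel: Fixed rigid panel flat on the bench, 170 (x) x 150 (y) x 24 mm, origin at the centre of its underside. Light board, darker block let in at the -x, +y corner; between them an open L-shaped seam 12 mm wide, 8 mm deep: long leg along x at y = -10 mm from the -x edge to the square corner at x = 35 mm, short leg along y from there to the +y edge. Both ends open.
- seam_start (a point): On the seam's floor and centre line, 10 mm inside the open end of the long leg (panel x -75, y -10, z 16 mm)
- seam_corner (a point): On the seam's floor where the centre lines of the two legs meet (panel x 35, y -10, z 16 mm)
- seam_end (a point): On the seam's floor and centre line, 10 mm inside the open end of the short leg (panel x 35, y 65, z 16 mm)
- counter: Fixed tally counter: grey box 85 (x) x 70 (y) x 36 mm with a row of white windows along its front, origin at the centre of its underside. Its steel mushroom-shaped plunger stands 12 mm behind the middle (+x).
- plunger_top (a point): Centre of the top of the plunger's head, 66 mm above the bench when up; the head is 40 mm across, nearly flat over the middle 28 mm. It moves with the plunger.
- plunger (a joint): Travel of the plunger: 0 up, 0.008 m down at its stop. A spring brings it back up; it takes about 1.6 N to start and 5 N to reach the stop.
- sanding_block: cork sanding block 64 x 114 x 30 mm; a loose bystander, to be left alone. Origin at the centre of its underside.
- tape_measure: tape measure 36 x 80 x 66 mm; a loose bystander, to be left alone. Origin at the centre of its underside.
- stone_chip_1: larger white stone chip 52 x 78 x 26 mm; a loose bystander, to be left alone. Origin at the centre of its underside.
- stone_chip_2: smaller white stone chip 35 x 56 x 22 mm; a loose bystander, to be left alone. Origin at the centre of its underside.
- screwdriver_1: screwdriver with a thick handle, 28 x 210 x 27 mm; a loose bystander, to be left alone. Origin at the centre of its underside.
- chisel_1: chisel with a wooden handle, 29 x 253 x 29 mm; a loose bystander, to be left alone. Origin at the centre of its underside.
Mind the look-alikes: they are no part of the job. There is more than one size of the gauge; the one meant has the size given above.

How it is judged:
By the outcome, as a careful person would: the job done as asked, in the order asked, and still so for the second after the job is handed in, with the robot touching nothing.
It also fails if it takes over 72 s, if anything falls off the work surface, if the arm or the gripper's body presses on something with over 40 N, if the wrist force passes 120 N, or if a joint passes its speed limit or range.

## Working session

There is one attempt and no reset: what is moved stays moved. The work goes in short steps, Python scripts to look and compute and a shell command to move; the robot and the scene stay as the last step left them, time stands still between calls to the robot, and variables do not carry over. Pictures are saved under pics/ and viewed, at most 10 in all, crops included, and the job is handed in when it is done.

```bash
ls; mkdir -p pics; python3 - <<'E'
from bench import r, grab_frame, camera_info
import cv2,numpy as np
o=r.get_obs(); print({k:np.round(v,3) for k,v in o.items()})
for n in ("scene","side","wrist"):
    p,d=grab_frame(n); cv2.imwrite(f"pics/{n}0.png",p); np.save(f"{n}0.npy",d)
    c=camera_info(n); print(n,np.round(c["camera_matrix"],1).tolist(),np.round(c["R"],3).tolist(),np.round(c["t"],3).tolist(), (-c["R"].T@c["t"]).round(3))
a=[cv2.imread(f"pics/{n}0.png") for n in("scene","side")]
E
```

```text
pics
{'clock': np.float64(0.0), 'joints': array([ 1.239,  0.478,  0.022,  1.556, -0.011,  1.109, -0.083]), 'qvel': array([-0.001, -0.002,  0.   , -0.001, -0.   ,  0.   , -0.003]), 'tau': array([ 1.0000e-03, -5.9646e+01,  1.6090e+00, -2.8119e+01,  1.3000e-02,
        9.0000e-03,  0.0000e+00]), 'tcp_pos': array([ 0.15 , -0.658,  0.303]), 'orientation': array([-3.12e+00, -3.51e-01,  1.00e-03]), 'contact_force': array([ 0.072, -0.172, -0.282]), 'moment': array([-0.015,  0.011, -0.03 ]), 'gripper_force': np.float64(0.0), 'grip_width': np.float64(0.085)}
scene [[417.4, 0.0, 251.0], [0.0, 417.4, 195.3], [0.0, 0.0, 1.0]] [[0.969, 0.245, -0.009], [0.084, -0.364, -0.928], [-0.231, 0.899, -0.373]] [-0.558, 0.041, 1.614] [ 0.909 -1.299  0.636]
side [[444.5, 0.0, 257.6], [0.0, 444.5, 195.6], [0.0, 0.0, 1.0]] [[-0.55, -0.835, -0.002], [-0.712, 0.47, -0.522], [0.437, -0.285, -0.853]] [0.291, 0.472, 1.166] [-0.013  0.354  1.242]
wrist [[271.6, 0.0, 249.2], [0.0, 271.6, 190.2], [0.0, 0.0, 1.0]] [[0.222, -0.975, -0.002], [-0.941, -0.215, 0.261], [-0.255, -0.056, -0.965]] [-0.674, -0.034, 0.379] [ 0.214 -0.643  0.373]
```

View pics/scene0.png

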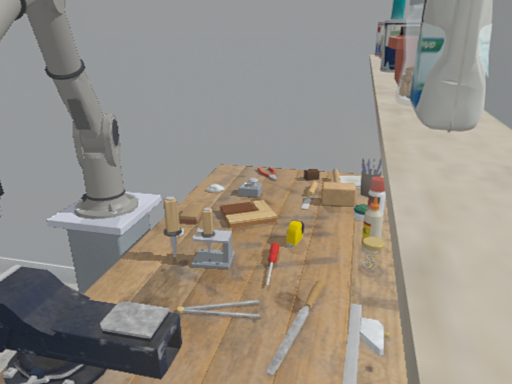

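View pics/side0.png

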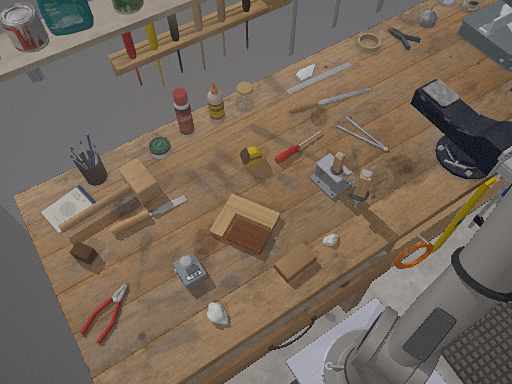

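```bash
python3 - <<'E'
import cv2,numpy as np
a=cv2.imread("pics/side0.png");b=cv2.imread("pics/scene0.png")
c1=cv2.resize(a[135:215,290:400],(550,400),interpolation=cv2.INTER_CUBIC)[:,:400]
c2=cv2.resize(b[190:275,150:240],(400,378),interpolation=cv2.INTER_CUBIC)
c3=cv2.resize(a[185:295,160:290],(400,338)); 
im=np.zeros((600,800,3),np.uint8)
im[:300,:400]=cv2.resize(a[140:212,300:396],(400,300),interpolation=cv2.INTER_CUBIC)
im[:300,400:]=cv2.resize(b[190:274,140:252],(400,300),interpolation=cv2.INTER_CUBIC)
im[300:,:400]=cv2.resize(a[190:286,162:290],(400,300),interpolation=cv2.INTER_CUBIC)
im[300:,400:]=cv2.resize(b[170:236,200:288],(400,300),interpolation=cv2.INTER_CUBIC)
cv2.imwrite("pics/crop.png",im)
# bench points, depth cloud tops
from bench import camera_info
d=np.load("side0.npy");c=camera_info("side");K=c["camera_matrix"]
v,u=np.mgrid[:384,:512];P=np.stack([(u-K[0,2])/K[0,0]*d,(v-K[1,2])/K[1,1]*d,d],-1)
W=(P-c["t"])@c["R"]; np.save("sideW.npy",W)
for (x,y) in [(239,154+44),(279,212),(210,233),(245,252),(188,258),(182,268),(206,275),(340,155),(367,173),(400,100)]: print((x,y),W[y,x].round(3))
E
```

```text
(239, 198) [0.635 0.001 0.025]
(279, 212) [ 0.532 -0.083  0.004]
(210, 233) [0.585 0.139 0.011]
(245, 252) [0.476 0.081 0.001]
(188, 258) [0.524 0.241 0.065]
(182, 268) [0.521 0.268 0.034]
(206, 275) [0.466 0.22  0.027]
(340, 155) [ 0.519 -0.289  0.17 ]
(367, 173) [ 0.415 -0.299  0.193]
(400, 100) [ 0.679 -0.74   0.001]
```

View pics/crop.png

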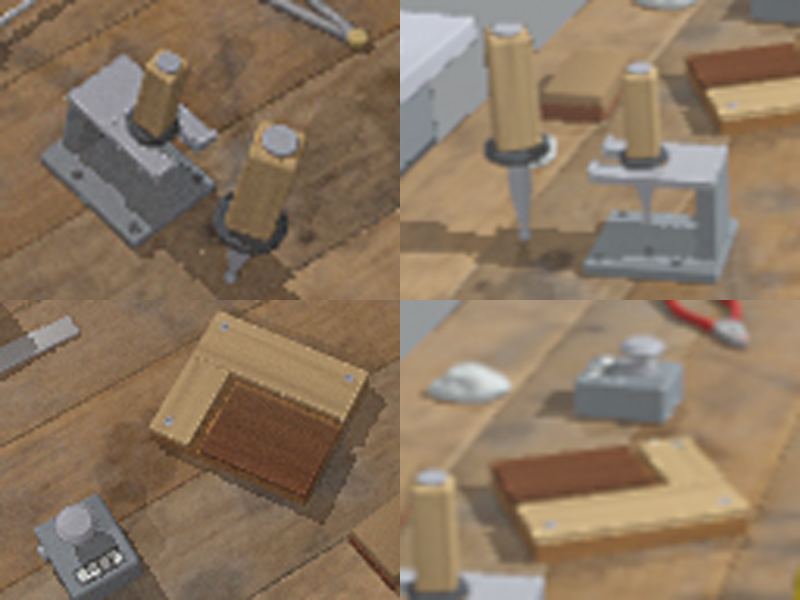

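The side view shows the stand at (333,175) with the target gauge hanging in its fork, cap at (340,155), height 0.17 m as expected. A taller decoy stands beside it at (367,173), height 0.193 m. The panel is at (245,224), with the dark block in its near corner, and the counter is at (190,270).

```bash
python3 - <<'E'
import cv2,numpy as np
W=np.load("sideW.npy")
def reg(x0,y0,x1,y1,z0,z1):
    S=W[y0:y1,x0:x1].reshape(-1,3); S=S[(S[:,2]>z0)&(S[:,2]<z1)]; return S
def rect(n,S):
    (c,s,a)=cv2.minAreaRect((S[:,:2]*1000).astype(np.float32)); print(n,len(S),"c",np.round(c,1),"s",np.round(s,1),"ang",round(a,1),"zmed",np.median(S[:,2]).round(4),"mean",S.mean(0).round(4))
rect("panel",reg(205,190,285,260,.018,.032))
rect("fork",reg(305,140,358,200,.081,.0895))
rect("base",reg(300,140,358,205,.009,.016))
rect("cap",reg(330,145,352,170,.162,.175))
rect("decoycap",reg(355,160,385,190,.185,.21))
rect("counter",reg(165,245,215,295,.031,.041))
rect("plunger",reg(165,245,215,295,.060,.070))
rect("tape",reg(235,140,268,172,.058,.072))
E
```

```text
panel 2244 c [521.8  12.9] s [247.3 153.1] ang 31.4 zmed 0.0248 mean [0.5502 0.0333 0.0248]
fork 342 c [ 495.8 -294.7] s [179.   65.1] ang 5.9 zmed 0.086 mean [ 0.5352 -0.2858  0.0859]
base 431 c [ 583.6 -308.4] s [158.9 234.6] ang 57.0 zmed 0.0126 mean [ 0.5276 -0.2835  0.0126]
cap 46 c [ 521.6 -290.3] s [21.1 25.1] ang 24.2 zmed 0.1652 mean [ 0.5208 -0.2892  0.1655]
decoycap 118 c [ 414.9 -297.3] s [34.7 36.5] ang 32.8 zmed 0.1903 mean [ 0.4138 -0.2957  0.1905]
counter 495 c [507.5 250.6] s [69.6 86. ] ang 89.1 zmed 0.0368 mean [0.4999 0.2517 0.0367]
plunger 119 c [520.  250.4] s [34.9 37.6] ang 61.1 zmed 0.0654 mean [0.5189 0.2506 0.0652]
tape 132 c [ 750.3 -117.1] s [56.5 37.1] ang 85.9 zmed 0.0659 mean [ 0.7475 -0.1149  0.065 ]
```

The manual's scale: shifts go in shares of 0.4 m and turns go in shares of 180 degrees. Converting my numbers, 0.226 m / 0.4 = 0.565, -0.137 m / 0.4 = -0.3425.

```bash
cat > look.py <<'E'
import cv2,numpy as np,sys
from bench import r, grab_frame, camera_info
def look(name,fn):
    c=camera_info(name); p,d=grab_frame(name); cv2.imwrite("pics/"+fn+".png",p)
    K=c["camera_matrix"]; v,u=np.mgrid[:384,:512]
    P=np.stack([(u-K[0,2])/K[0,0]*d,(v-K[1,2])/K[1,1]*d,d],-1); W=(P-c["t"])@c["R"]; W[d<=0]=np.nan
    np.savez(fn,W=W,K=K,R=c["R"],t=c["t"]); return p,W,c
def ray(c,u,v,z):
    K=c["camera_matrix"] if "camera_matrix" in c else c["K"]
    d=c["R"].T@np.linalg.inv(K)@[u,v,1.]; o=-c["R"].T@c["t"]; return o+d*(z-o[2])/d[2]
def rect(n,S):
    c,s,a=cv2.minAreaRect((S[:,:2]*1000).astype(np.float32)); print(n,len(S),"c",np.round(c,1),"s",np.round(s,1),"a",round(a,1),"mean",S.mean(0).round(4))
E
echo '[[[0.565,-0.3425,-0.15,0,0,0],[0.565,-0.3425,-0.15,0,0,0],[0.565,-0.3425,-0.15,0,0,0],[0.565,-0.3425,-0.15,0,0,0],[0.565,-0.3425,-0.15,0,0,0]]]' | python3 -m pendant 0.06
echo '[[[0.565,-0.3425,-0.0425,0,0,0],[0.565,-0.3425,-0.0425,0,0,0],[0.565,-0.3425,-0.0425,0,0,0],[0.565,-0.3425,-0.0425,0,0,0],[0.565,-0.3425,-0.0425,0,0,0]]]' | python3 -m pendant
echo '[[[0,0,0,0,0,0.0382],[0,0,0,0,0,0.0382],[0,0,0,0,0,0.0382]]]' | python3 -m pendant
python3 - <<'E'
from look import *
p,W,c=look("wrist","w1")
f=W[(W[...,2]>.079)&(W[...,2]<.0895)&(abs(W[...,0]-.52)<.1)&(abs(W[...,1]+.29)<.08)]
rect("fork",f)
f=W[(W[...,2]>.155)&(W[...,2]<.175)&(abs(W[...,0]-.52)<.04)&(abs(W[...,1]+.29)<.04)]
rect("cap",f)
print(r.get_obs()["tcp_pos"],r.get_obs()["orientation"])
E
```

```text
clock: 0.65
tcp_pos: [0.3261, -0.487, 0.3595]
orientation: [-3.122, -0.351, 0.0]
contact_force: [0.2, -0.6, -0.3]
grip_width: 0.06
gripper_force: 0.0
clock: 1.15
tcp_pos: [0.5054, -0.3136, 0.3754]
orientation: [3.122, 0.35, -0.0]
contact_force: [-0.5, -0.6, -0.4]
grip_width: 0.0598
gripper_force: 0.0
clock: 1.45
tcp_pos: [0.5035, -0.3162, 0.375]
orientation: [3.137, 0.165, -0.002]
contact_force: [-0.2, -0.1, 0.6]
grip_width: 0.0599
gripper_force: 0.0
fork 2699 c [ 501.8 -295.6] s [165.4  62.1] a 6.0 mean [ 0.5412 -0.2922  0.0852]
cap 590 c [ 521.4 -293.1] s [26.  26.1] a 15.7 mean [ 0.5224 -0.2934  0.1636]
[ 0.50322847 -0.31662951  0.37504544] [ 3.13693428e+00  1.62869054e-01 -1.56716695e-03]
```

View pics/w1.png

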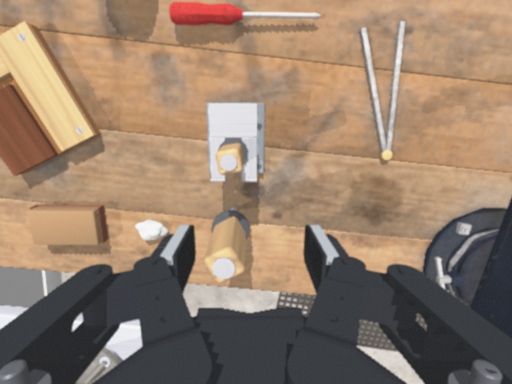

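The wrist view shows the fork at (236,140), aligned with the image, and the gauge cap at (229,160). The handle is turned about 10° from the fork. The decoy is at (225,262), about 107 mm in front.

In the tool's units: 0.06 m / 0.4 = 0.15, 0.03 m / 0.4 = 0.075, -0.169 rad / 3.1416 = -0.0538.

```bash

echo '[[[0.0515,-0.0538,0.075,0,0,-0.0318],[0.0515,-0.0538,0.15,0,0,-0.0538],[0.0515,-0.0538,0.15,0,0,-0.0538]]]' | python3 -m pendant
python3 - <<'E'
from look import *
p,W,c=look("wrist","w2")
f=W[(W[...,2]>.155)&(W[...,2]<.175)&(abs(W[...,0]-.52)<.04)&(abs(W[...,1]+.29)<.04)]
rect("cap",f)
f=W[(W[...,2]>.079)&(W[...,2]<.0895)&(abs(W[...,0]-.535)<.065)&(abs(W[...,1]+.29)<.08)]
rect("fork",f)
p,W,c=look("side","s2")
print(r.get_obs()["tcp_pos"],r.get_obs()["orientation"])
E
```

```text
clock: 1.8
tcp_pos: [0.52, -0.2917, 0.3113]
orientation: [-3.108, -0.428, 0.011]
contact_force: [-0.9, 0.3, 0.0]
grip_width: 0.0602
gripper_force: 0.0
cap 888 c [ 522.2 -293. ] s [25.2 25.6] a 14.6 mean [ 0.5233 -0.2925  0.1636]
fork 3596 c [ 534.4 -292.2] s [101.8  62.1] a 5.9 mean [ 0.5463 -0.2901  0.0851]
[ 0.52157593 -0.29335912  0.31552106] [ 3.11312703e+00  4.21471962e-01 -1.94821632e-03]
```

In the tool's units: 0.1335 m / 0.4 = 0.3338, 0.115 m / 0.4 = 0.2875.

```bash

echo '[[[0,0,0.1,0,0,0],[0,0,0.2,0,0,0],[0,0,0.2875,0,0,0],[0,0,0.3338,0,0,0],[0,0,0.3338,0,0,0]]]' | python3 -m pendant
echo '[[[0,0,0,0,0,0],[0,0,0,0,0,0],[0,0,0,0,0,0],[0,0,0,0,0,0],[0,0,0,0,0,0]]]' | python3 -m pendant 0.015 50
echo '[[[0,0,0,0,0,0],[0,0,0,0,0,0],[0,0,0,0,0,0]]]' | python3 -m pendant
python3 - <<'E'
from look import *
print(r.get_obs()["tcp_pos"],r.get_obs()["orientation"])
E
```

```text
clock: 2.4
tcp_pos: [0.5215, -0.2929, 0.1808]
orientation: [-3.112, -0.422, 0.004]
contact_force: [0.4, -0.6, -0.3]
grip_width: 0.06
gripper_force: 0.0
clock: 2.9
tcp_pos: [0.5238, -0.2926, 0.1842]
orientation: [3.11, 0.426, 0.005]
contact_force: [-1.4, -0.3, 7.4]
grip_width: 0.0256
gripper_force: 49.7
clock: 3.2
tcp_pos: [0.5238, -0.2926, 0.1842]
orientation: [3.11, 0.426, 0.005]
contact_force: [-1.1, -0.3, 7.7]
grip_width: 0.0253
gripper_force: 49.7
[ 0.52382094 -0.29256746  0.18421059] [3.10994526 0.42594763 0.00513669]
```

In the tool's units: -0.1 m / 0.4 = -0.25, -0.09 m / 0.4 = -0.225.

```bash

echo '[[[0,0,-0.025,0,0,0],[0,0,-0.075,0,0,0],[0,0,-0.15,0,0,0],[0,0,-0.225,0,0,0],[0,0,-0.25,0,0,0]]]' | python3 -m pendant
echo '[[[0,0,0,0,0,0]]]' | python3 -m pendant
python3 - <<'E'
from look import *
for n in("side","scene"): look(n,n[:2]+"3")
a=cv2.imread("pics/si3.png")[120:220,280:400];b=cv2.imread("pics/sc3.png")[160:275,150:265]
cv2.imwrite("pics/c3.png",np.hstack([cv2.resize(a,(480,400)),cv2.resize(b,(320,400))]))
o=r.get_obs();print(o["tcp_pos"],o["orientation"],o["contact_force"])
E
```

```text
clock: 3.7
tcp_pos: [0.5238, -0.2922, 0.2858]
orientation: [3.109, 0.426, 0.007]
contact_force: [1.1, -1.3, -1.7]
grip_width: 0.0257
gripper_force: 49.3
clock: 3.8
tcp_pos: [0.5233, -0.292, 0.2836]
orientation: [3.11, 0.427, 0.005]
contact_force: [0.7, 0.8, -2.3]
grip_width: 0.0256
gripper_force: 49.3
[ 0.52198049 -0.29147562  0.28075791] [-3.11167841e+00 -4.27037018e-01  2.14047050e-03] [ 0.23993993  0.88944932 -1.83096103]
```

View pics/c3.png

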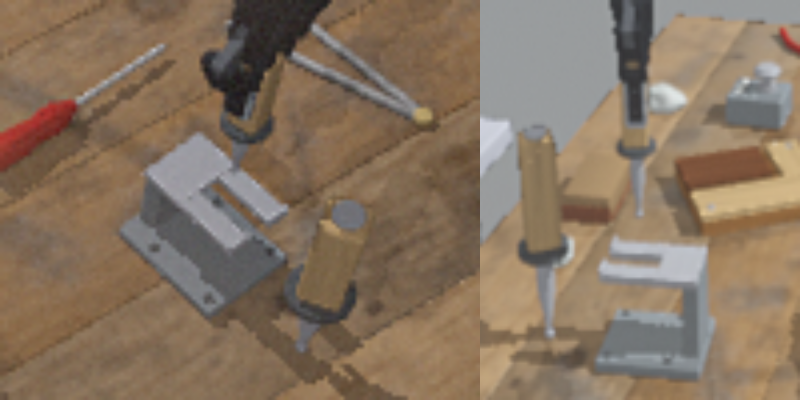

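Gauge is lifted and upright, with the fork empty. Next I carry it to a viewpoint over the panel.

In the tool's units: -0.225 m / 0.4 = -0.5625, -0.09 m / 0.4 = -0.225.

```bash

echo '[[[0.005,-0.1125,-0.05,0,0,0],[0.01,-0.225,-0.125,0,0,0],[0.015,-0.3375,-0.2,0,0,0],[0.02,-0.45,-0.225,0,0,0],[0.025,-0.5625,-0.225,0,0,0]]]' | python3 -m pendant
echo '[[[0.0025,-0.075,0,0,0,0],[0.0025,-0.11,0,0,0,0],[0.0025,-0.11,0,0,0,0],[0.0025,-0.11,0,0,0,0],[0.0025,-0.11,0,0,0,0]]]' | python3 -m pendant
python3 - <<'E'
from look import *
o=r.get_obs();print(o["tcp_pos"],o["orientation"],o["contact_force"])
for n in("wrist","side","scene"): look(n,n[:2]+"4")
a=cv2.imread("pics/wr4.png");b=cv2.imread("pics/si4.png")[:,130:330];
cv2.imwrite("pics/c4.png",np.hstack([a,b]))
E
```

```text
clock: 4.4
tcp_pos: [0.4713, -0.0708, 0.3722]
orientation: [3.112, 0.426, 0.002]
contact_force: [1.0, 1.1, -1.3]
grip_width: 0.0254
gripper_force: 49.8
clock: 4.9
tcp_pos: [0.461, -0.0317, 0.3712]
orientation: [3.113, 0.423, -0.002]
contact_force: [-0.2, 0.0, -2.3]
grip_width: 0.0255
gripper_force: 49.7
[ 0.4610103  -0.03167155  0.37118136] [ 3.11292746e+00  4.22500757e-01 -1.61809789e-03] [-0.16651288  0.00929024 -2.2574717 ]
```

View pics/c4.png

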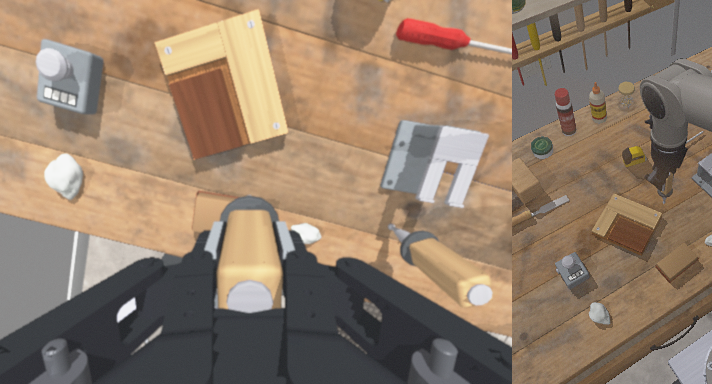

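The wrist view shows the panel at (222,85), with the seam between the dark block and the light board. The counter plunger is at (55,65) and the gauge is held upright.

```bash
python3 - <<'E'
from look import *
a=np.load("wr4.npz");W=a["W"];p=cv2.imread("pics/wr4.png")
u0,v0,u1,v1=145,5,295,165
S=W[v0:v1,u0:u1].reshape(-1,3);C=p[v0:v1,u0:u1].reshape(-1,3).astype(int)
top=S[(S[:,2]>.0205)&(S[:,2]<.029)]; rect("panel",top)
c,s,ang=cv2.minAreaRect((top[:,:2]*1000).astype(np.float32)); print(cv2.boxPoints((c,s,ang)).round(1).tolist(),"ztop",np.median(top[:,2]))
hsv=cv2.cvtColor(p,cv2.COLOR_BGR2HSV)[v0:v1,u0:u1].reshape(-1,3)
if s[0]<s[1]: ang+=90; s=s[::-1]
th=np.radians(ang); 
if abs(th)>np.pi/2: th-=np.pi
ex=np.array([np.cos(th),np.sin(th)]);ey=np.array([-ex[1],ex[0]])
print("yaw",np.degrees(th))
q=(S[:,:2]*1000-c);X=q@ex;Y=q@ey
se=(S[:,2]<.0195)&(S[:,2]>.012)&(abs(X)<84)&(abs(Y)<74)
L=se&(X<20)&(X>-75)&(Y<5)&(Y>-25);T=se&(Y>5)&(Y<70)&(X>20)&(X<50)
print("long n",L.sum(),"Y",np.percentile(Y[L],[2,50,98]).round(1),"fit",np.polyfit(X[L],Y[L],1).round(3),"short",T.sum(),"X",np.percentile(X[T],[2,50,98]).round(1),np.polyfit(Y[T],X[T],1).round(3), np.median(S[se,2]))
dk=(S[:,2]>.021)&(hsv[:,2]<165)&(abs(X)<90)&(abs(Y)<80)
rect("block",S[dk]); print("blk X",np.percentile(X[dk],[2,50,98]).round(1),"Y",np.percentile(Y[dk],[2,50,98]).round(1))
# same from side
for f,(a0,b0,a1,b1) in {"si4":(205,188,290,262)}.items():
    W=np.load(f+".npz")["W"][b0:b1,a0:a1].reshape(-1,3); t=W[(W[:,2]>.0215)&(W[:,2]<.03)]
    q=t[:,:2]*1000-c; t=t[(abs(q@ex)<100)&(abs(q@ey)<90)]; rect("side panel",t)
W=np.load("wr4.npz")["W"];d=W[30:90,30:80].reshape(-1,3);rect("plunger",d[(d[:,2]>.061)&(d[:,2]<.070)])
E
```

```text
panel 11736 c [551.9  31.1] s [170.3 150.1] a 31.3 mean [0.5569 0.0319 0.0241]
[[440.20001220703125, 51.0], [518.0999755859375, -77.19999694824219], [663.5999755859375, 11.199999809265137], [585.7000122070312, 139.39999389648438]] ztop 0.024090047791413292
yaw 31.283132553100582
long n 530 Y [-15.6  -9.9  -4.2] fit [-1.000e-03 -9.897e+00] short 378 X [30.5 35.9 41. ] [ 0.    35.929] 0.016157886398923762
block 4281 c [527.1  30. ] s [126.8 126.2] a 31.3 mean [0.5118 0.0476 0.0242]
blk X [-82.5 -24.8  27.5] Y [-2.8 34.9 73.2]
side panel 1885 c [553.7  32.1] s [171.4 152.8] a 31.3 mean [0.551  0.0326 0.0252]
plunger 705 c [518.6 248.7] s [36.3 37.3] a 71.4 mean [0.5189 0.2472 0.0645]
```

```bash
python3 - <<'E'
from look import *
im=[]
for f in("si4","sc4"):
    a=np.load(f+".npz");X=np.array([.461,-.0317,.212+.004]);q=a["K"]@(a["R"]@X+a["t"]);u,v=q[:2]/q[2];print(f,u,v)
    u,v=int(u),int(v);p=cv2.imread(f"pics/{f}.png")[v-30:v+20,u-25:u+25];print(u-25,v-30)
    im.append(cv2.resize(p,(400,400),interpolation=cv2.INTER_NEAREST))
cv2.imwrite("pics/c5.png",np.hstack(im))
E
```

```text
si4 281.3224743109618 201.7431352377824
256 171
sc4 215.09424574017024 162.7524602572722
190 132
```

View pics/c5.png

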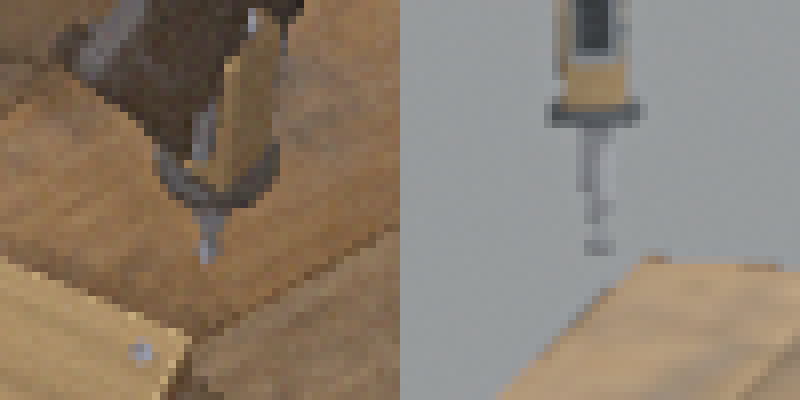

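In the tool's units: 0.168 m / 0.4 = 0.42, 0.034 m / 0.4 = 0.085, -0.2766 rad / 3.1416 = -0.088.

```bash

echo '[[[0.085,-0.0135,0.1,0,0,-0.0446],[0.085,-0.0135,0.2,0,0,-0.088],[0.085,-0.0135,0.3,0,0,-0.088],[0.085,-0.0135,0.4,0,0,-0.088],[0.085,-0.0135,0.42,0,0,-0.088]]]' | python3 -m pendant
echo '[[[0,0,0,0,0,0],[0,0,0,0,0,0]]]' | python3 -m pendant
cat >> look.py <<'E'
def st():
    o=r.get_obs(); th=np.radians(31.28); c=np.array([.5519,.0311]); q=(o["tcp_pos"][:2]-c)*1000
    ex=np.array([np.cos(th),np.sin(th)]);ey=np.array([-ex[1],ex[0]]);f=o["contact_force"]
    v=o["orientation"]; print("t",round(o["clock"],2),"panelXY",(q@ex).round(2),(q@ey).round(2),"tipz",((o["tcp_pos"][2]-.1592)*1000).round(2),"F",(f[:2]@ex).round(1),(f[:2]@ey).round(1),f[2].round(1),"yaw",np.degrees(2*np.arctan2(v[1],v[0])).round(2),v.round(3))
E
python3 -c "from look import *;st()
for n in('side','scene'): look(n,n[:2]+'6')
im=[]
o=r.get_obs()
for f in('si6','sc6'):
    a=np.load(f+'.npz');X=o['tcp_pos']-[0,0,.155];q=a['K']@(a['R']@X+a['t']);u,v=q[:2]/q[2];print(f,u,v)
    u,v=int(u),int(v);p=cv2.imread(f'pics/{f}.png')[v-25:v+25,u-25:u+25];im.append(cv2.resize(p,(400,400),interpolation=cv2.INTER_NEAREST))
cv2.imwrite('pics/c6.png',np.hstack(im))"
```

```text
clock: 5.55
tcp_pos: [0.4896, -0.0162, 0.1998]
orientation: [-3.022, -0.85, 0.012]
contact_force: [-0.7, 0.9, -0.4]
grip_width: 0.0258
gripper_force: 49.7
clock: 5.75
tcp_pos: [0.4934, -0.0154, 0.2055]
orientation: [3.023, 0.851, 0.004]
contact_force: [0.4, 0.1, -2.0]
grip_width: 0.0252
gripper_force: 49.7
t 5.75 panelXY -74.19 -9.39 tipz 46.3 F 0.5 -0.1 -2.0 yaw 31.45 [3.023 0.851 0.004]
si6 268.35735290326465 224.46374194904263
sc6 227.27884850079195 206.90820818829076
```

View pics/c6.png

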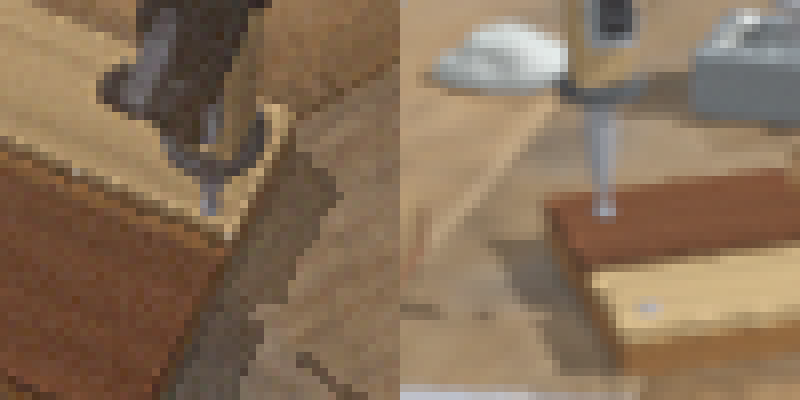

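In the tool's units: 0.01 m / 0.4 = 0.025, -0.002 m / 0.4 = -0.005.

```bash

echo '[[[-0.005,0.0025,0.025,0,0,0],[-0.005,0.0025,0.025,0,0,0],[-0.005,0.0025,0.025,0,0,0],[-0.005,0.0025,0.025,0,0,0],[-0.005,0.0025,0.025,0,0,0]]]' | python3 -m pendant >/dev/null
python3 -c "from look import *;st()"
echo '[[[0,0,0,0,0,0],[0,0,0,0,0,0],[0,0,0,0,0,0]]]' | python3 -m pendant >/dev/null
python3 -c "from look import *;st()"
```

```text
t 6.35 panelXY -77.1 -9.64 tipz 34.76 F 0.5 -0.7 -2.1 yaw 31.48 [3.024e+00 8.520e-01 1.000e-03]
t 6.65 panelXY -77.25 -9.64 tipz 34.62 F 0.1 0.0 -1.6 yaw 31.48 [3.024 0.852 0.   ]
```

In the tool's units: 0.008 m / 0.4 = 0.02, 0.001 m / 0.4 = 0.0025.

```bash

echo '[[[0.0025,0.0023,0.01,0,0,0],[0.0025,0.0023,0.02,0,0,0],[0.0025,0.0023,0.02,0,0,0],[0.0025,0.0023,0.02,0,0,0]]]' | python3 -m pendant >/dev/null
python3 -c "from look import *;st()"
echo '[[[0,0,0.005,0,0,0],[0,0,0.01,0,0,0],[0,0,0.015,0,0,0],[0,0,0.0175,0,0,0],[0,0,0.0175,0,0,0]]]' | python3 -m pendant >/dev/null
python3 -c "from look import *;st()"
```

```text
t 7.05 panelXY -76.39 -10.47 tipz 26.33 F 0.9 -0.0 -1.2 yaw -328.52 [-3.024e+00 -8.520e-01  1.000e-03]
t 7.55 panelXY -76.34 -10.48 tipz 19.41 F -1.0 0.4 -1.4 yaw -328.52 [-3.024 -0.852  0.   ]
```

In the tool's units: 0.0025 m / 0.4 = 0.0063, 0.002 m / 0.4 = 0.005.

```bash

echo '[[[0,0,0.0025,0,0,0],[0,0,0.005,0,0,0],[0,0,0.0063,0,0,0],[0,0,0.0063,0,0,0],[0,0,0.0063,0,0,0]]]' | python3 -m pendant >/dev/null
python3 -c "from look import *;st()"
echo '[[[0,0,0.0025,0,0,0],[0,0,0.0025,0,0,0],[0,0,0.0025,0,0,0]]]' | python3 -m pendant >/dev/null
python3 -c "from look import *;st()"
```

```text
t 8.05 panelXY -76.22 -10.53 tipz 17.11 F -0.2 -0.9 -1.9 yaw -328.53 [-3.024 -0.852 -0.   ]
t 8.35 panelXY -76.26 -10.51 tipz 16.07 F 0.8 0.2 -2.0 yaw -328.52 [-3.024 -0.852  0.   ]
```

In the tool's units: 0.016 m / 0.4 = 0.04, 0.0125 m / 0.4 = 0.0313.

```bash

echo '[[[0.005,0,-0.0008,0,0,0],[0.0138,0,-0.0008,0,0,0],[0.0225,0,-0.0008,0,0,0],[0.0313,0,-0.0008,0,0,0],[0.04,0.0003,-0.0008,0,0,0]]]' | python3 -m pendant >/dev/null
python3 -c "from look import *;st()"
echo '[[[0.0088,0,0,0,0,0],[0.0175,0,0,0,0,0],[0.0263,0,0,0,0,0],[0.035,0,0,0,0,0],[0.0438,0.0003,0,0,0,0]]]' | python3 -m pendant >/dev/null
python3 -c "from look import *;st()"
```

```text
t 8.85 panelXY -59.82 -10.51 tipz 16.39 F 0.4 -0.5 -1.5 yaw -328.51 [-3.024 -0.852 -0.   ]
t 9.35 panelXY -42.45 -10.61 tipz 16.4 F -0.8 0.6 -0.9 yaw 31.48 [3.024 0.852 0.   ]
```

In the tool's units: 0.0175 m / 0.4 = 0.0438, 0.014 m / 0.4 = 0.035.

```bash

echo '[[[0.0088,0,0,0,0,0],[0.0175,0,0,0,0,0],[0.0263,0,0,0,0,0],[0.035,0,0,0,0,0],[0.0438,0,0,0,0,0]]]' | python3 -m pendant >/dev/null
python3 -c "from look import *;st()"
echo '[[[0.0088,0,0,0,0,0],[0.0175,0,0,0,0,0],[0.0263,0,0,0,0,0],[0.035,0,0,0,0,0],[0.0438,0,0,0,0,0]]]' | python3 -m pendant >/dev/null
python3 -c "from look import *;st()"
```

```text
t 9.85 panelXY -24.97 -10.57 tipz 16.41 F -0.0 -0.4 -2.3 yaw 31.48 [3.024 0.852 0.   ]
t 10.35 panelXY -7.49 -10.51 tipz 16.39 F 0.7 -0.7 -1.5 yaw 31.47 [ 3.024  0.852 -0.   ]
```

In the tool's units: 0.0175 m / 0.4 = 0.0438, 0.014 m / 0.4 = 0.035.

```bash

echo '[[[0.0088,0,0,0,0,0],[0.0175,0,0,0,0,0],[0.0263,0,0,0,0,0],[0.035,0,0,0,0,0],[0.0438,0,0,0,0,0]]]' | python3 -m pendant >/dev/null
python3 -c "from look import *;st()"
echo '[[[0.0088,0,0,0,0,0],[0.0175,0,0,0,0,0],[0.0263,0,0,0,0,0],[0.0338,0,0,0,0,0],[0.0363,0,0,0,0,0]]]' | python3 -m pendant >/dev/null
python3 -c "from look import *;st()"
```

```text
t 10.85 panelXY 10.04 -10.41 tipz 16.39 F 0.1 -0.2 -1.5 yaw 31.48 [ 3.024  0.852 -0.   ]
t 11.35 panelXY 24.68 -10.3 tipz 16.42 F -0.5 0.3 -1.8 yaw -328.51 [-3.024 -0.852 -0.   ]
```

In the tool's units: 0.0117 m / 0.4 = 0.0293, 0.011 m / 0.4 = 0.0275.

```bash

echo '[[[0.0075,0,0,0,0,0],[0.015,0,0,0,0,0],[0.0225,0.0005,0,0,0,0],[0.0275,0.0005,0,0,0,0],[0.0293,0.0005,0,0,0,0]]]' | python3 -m pendant >/dev/null
echo '[[[0,0,0,0,0,0]]]' | python3 -m pendant >/dev/null
python3 -c "from look import *;st()"
echo '[[[0,-0.0025,0,0,0,0],[0,-0.0075,0,0,0,0],[0,-0.015,0,0,0,0],[0,-0.0225,0,0,0,0],[0,-0.03,0,0,0,0]]]' | python3 -m pendant >/dev/null
python3 -c "from look import *;st()"
```

```text
t 11.95 panelXY 36.03 -10.55 tipz 16.38 F 0.2 -0.5 -0.7 yaw 31.48 [3.024 0.852 0.   ]
t 12.45 panelXY 36.03 1.85 tipz 16.49 F 0.1 -1.0 -2.0 yaw -328.51 [-3.024e+00 -8.520e-01 -1.000e-03]
```

In the tool's units: -0.0175 m / 0.4 = -0.0438, -0.014 m / 0.4 = -0.035.

```bash

echo '[[[0,-0.0088,0,0,0,0],[0,-0.0175,0,0,0,0],[0,-0.0263,0,0,0,0],[0,-0.035,0,0,0,0],[0,-0.0438,0,0,0,0]]]' | python3 -m pendant >/dev/null
python3 -c "from look import *;st()"
echo '[[[0.0003,-0.0088,0,0,0,0],[0.0003,-0.0175,0,0,0,0],[0.0003,-0.0263,0,0,0,0],[0.0003,-0.035,0,0,0,0],[0.0003,-0.0438,0,0,0,0]]]' | python3 -m pendant >/dev/null
python3 -c "from look import *;st()"
```

```text
t 12.95 panelXY 35.97 19.21 tipz 16.47 F 0.1 0.4 -1.8 yaw 31.48 [3.024e+00 8.520e-01 1.000e-03]
t 13.45 panelXY 35.94 36.69 tipz 16.45 F 1.4 -0.1 -1.8 yaw 31.48 [3.024 0.852 0.   ]
```

In the tool's units: -0.0175 m / 0.4 = -0.0438, -0.014 m / 0.4 = -0.035.

```bash

echo '[[[0.0003,-0.0088,0,0,0,0],[0.0003,-0.0175,0,0,0,0],[0.0003,-0.0263,0,0,0,0],[0.0003,-0.035,0,0,0,0],[0.0003,-0.0438,0,0,0,0]]]' | python3 -m pendant >/dev/null
python3 -c "from look import *;st()"
echo '[[[0.0003,-0.0088,0,0,0,0],[0.0003,-0.0175,0,0,0,0],[0.0003,-0.0263,0,0,0,0],[0.0003,-0.0325,0,0,0,0],[0.0003,-0.035,0,0,0,0]]]' | python3 -m pendant >/dev/null
echo '[[[0,0,0,0,0,0]]]' | python3 -m pendant >/dev/null
python3 -c "from look import *;st()"
```

```text
t 13.95 panelXY 35.96 54.22 tipz 16.42 F 1.2 0.2 -1.9 yaw 31.48 [3.024 0.852 0.   ]
t 14.55 panelXY 36.01 68.3 tipz 16.41 F 0.8 -0.8 -1.0 yaw -328.51 [-3.023 -0.852  0.   ]
```

In the tool's units: -0.05 m / 0.4 = -0.125, -0.02 m / 0.4 = -0.05.

```bash

echo '[[[0,0,-0.0075,0,0,0],[0,0,-0.0175,0,0,0],[0,0,-0.0275,0,0,0],[0,0,-0.05,0,0,0],[0,0,-0.125,0,0,0]]]' | python3 -m pendant >/dev/null
echo '[[[0,0,-0.125,0,0,0],[0,0,-0.2,0,0,0],[0,0,-0.2,0,0,0]]]' | python3 -m pendant >/dev/null
python3 - <<'E'
from look import *
st(); print(r.get_obs()["tcp_pos"])
W=np.load("wr4.npz")["W"].reshape(-1,3)
for f in ("wr4","w2","si4"):
    W=np.load(f+".npz")["W"].reshape(-1,3)
    m=(W[:,2]>.080)&(W[:,2]<.0915)&(abs(W[:,0]-.535)<.07)&(abs(W[:,1]+.29)<.06); S=W[m]; rect(f,S)
    c,s,a=cv2.minAreaRect((S[:,:2]*1000).astype(np.float32)); th=np.radians(5.9)
    ex=np.array([np.cos(th),np.sin(th)]);ey=np.array([-ex[1],ex[0]]); c=np.array([534.4,-292.2]);q=S[:,:2]*1000-c;X=q@ex;Y=q@ey
    print("X ext",np.percentile(X,[.5,99.5]).round(1),"Y ext",np.percentile(Y[X<0],[.5,99.5]).round(1),"slot rear X",X[abs(Y)<5].min().round(1),"slot Y",Y[(X<-5)&(Y<0)].max().round(1),Y[(X<-5)&(Y>0)].min().round(1),"lips",X[(S[:,2]>.0875)][:].mean().round(1) )
E
```

```text
t 15.35 panelXY 38.19 67.63 tipz 152.15 F 0.6 -0.5 -1.9 yaw 31.47 [3.023 0.852 0.015]
[0.54942982 0.10872796 0.31134508]
wr4 3100 c [ 533.9 -292. ] s [101.4  63.7] a 5.6 mean [ 0.5387 -0.2899  0.0849]
X ext [-50.4  49.3] Y ext [-30.6  31.8] slot rear X 7.0 slot Y -9.6 10.7 lips -46.9
w2 3801 c [ 534.4 -292.2] s [101.7  62.1] a 5.9 mean [ 0.5446 -0.2902  0.0855]
X ext [-49.9  49.7] Y ext [-30.7  30.8] slot rear X -0.9 slot Y -11.3 11.8 lips -18.5
si4 430 c [ 534.6 -290.6] s [101.8  65.8] a 5.7 mean [ 0.5381 -0.2898  0.0857]
X ext [-50.   50.1] Y ext [-30.6  33. ] slot rear X 7.6 slot Y -8.6 11.5 lips -0.1
```

In the tool's units: 0.164 m / 0.4 = 0.41, 0.133 m / 0.4 = 0.3325.

```bash

echo '[[[-0.055,0.075,0,0,0,0],[-0.1125,0.1575,0,0,0,0],[-0.175,0.245,0,0,0,0],[-0.2375,0.3325,0,0,0,0],[-0.2925,0.41,0,0,0,0]]]' | python3 -m pendant >/dev/null
echo '[[[-0.0625,0.0875,0,0,0,0.0318],[-0.125,0.175,0,0,0,0.0637],[-0.1875,0.2625,0,0,0,0.0891],[-0.25,0.35,0,0,0,0.0891],[-0.2925,0.41,0,0,0,0.0891]]]' | python3 -m pendant >/dev/null
echo '[[[0,0,0,0,0,0],[0,0,0,0,0,0],[0,0,0,0,0,0]]]' | python3 -m pendant >/dev/null
python3 -c "from look import *;st();print(r.get_obs()['tcp_pos'])"
```

```text
t 16.65 panelXY -196.03 -259.61 tipz 145.99 F 0.6 -0.6 -1.2 yaw -344.47 [-3.111e+00 -4.240e-01  1.000e-03]
[ 0.51915912 -0.29256057  0.30518654]
```

The manual's scale: shifts go in shares of 0.4 m and turns go in shares of 180 degrees. Converting my numbers, 0.04 m / 0.4 = 0.1, 0.02 m / 0.4 = 0.05.

```bash

echo '[[[0.004,0.0025,0.05,0,0,0],[0.004,0.0025,0.1,0,0,0],[0.004,0.0025,0.1,0,0,0],[0.004,0.0025,0.1,0,0,0]]]' | python3 -m pendant >/dev/null
python3 -c "from look import *;st();print(r.get_obs()['tcp_pos'])"
echo '[[[0,0,0.05,0,0,0],[0,0,0.1,0,0,0],[0,0,0.15,0,0,0],[0,0,0.175,0,0,0],[0,0,0.1825,0,0,0]]]' | python3 -m pendant >/dev/null
echo '[[[0,0,0.0075,0,0,0],[0,0,0.0075,0,0,0],[0,0,0.0075,0,0,0]]]' | python3 -m pendant >/dev/null
python3 -c "from look import *;st();print(r.get_obs()['tcp_pos'])"
```

```text
t 17.05 panelXY -194.82 -261.38 tipz 106.59 F -0.2 0.1 -1.4 yaw -344.47 [-3.112e+00 -4.240e-01  1.000e-03]
[ 0.52111459 -0.29343439  0.26578524]
t 17.85 panelXY -195.34 -262.65 tipz 31.28 F 0.2 0.0 -1.5 yaw 15.43 [3.112e+00 4.220e-01 2.000e-03]
[ 0.52132766 -0.29479123  0.19048222]
```

In the tool's units: 0.0055 m / 0.4 = 0.0138, -0.0013 m / 0.4 = -0.0033.

```bash

echo '[[[0.0005,-0.0033,0.005,0,0,0],[0.0005,-0.0033,0.01,0,0,0],[0.0005,-0.0033,0.0138,0,0,0],[0.0005,-0.0033,0.0138,0,0,0],[0.0005,-0.0033,0.0138,0,0,0]]]' | python3 -m pendant >/dev/null
python3 -c "from look import *;st();print(r.get_obs()['tcp_pos'])"
echo '[[[0,0,0.0025,0,0,0],[0,0,0.0025,0,0,0],[0,0,0.0025,0,0,0]]]' | python3 -m pendant >/dev/null
python3 -c "from look import *;st();print(r.get_obs()['tcp_pos'])"
```

```text
t 18.35 panelXY -194.99 -261.0 tipz 25.07 F -1.4 1.2 1.4 yaw -344.56 [-3.113 -0.422 -0.   ]
[ 0.52076625 -0.29320433  0.18426561]
t 18.65 panelXY -194.95 -261.02 tipz 25.02 F -1.5 3.1 10.2 yaw 15.43 [3.113 0.422 0.   ]
[ 0.52081492 -0.29319501  0.18421673]
```

In the tool's units: -0.001 m / 0.4 = -0.0025.

```bash

echo '[[[0,0,-0.0025,0,0,0],[0,0,-0.0025,0,0,0]]]' | python3 -m pendant >/dev/null
echo '[[[0,0,0,0,0,0],[0,0,0,0,0,0],[0,0,0,0,0,0],[0,0,0,0,0,0],[0,0,0,0,0,0]]]' | python3 -m pendant 0.06
echo '[[[0,0,-0.05,0,0,0],[0,0,-0.15,0,0,0],[0,0,-0.25,0,0,0],[0,0,-0.35,0,0,0],[0,0,-0.4,0,0,0]]]' | python3 -m pendant
python3 - <<'E'
from look import *
p,W,c=look("wrist","w7")
f=W[(W[...,2]>.150)&(W[...,2]<.175)&(abs(W[...,0]-.52)<.04)&(abs(W[...,1]+.29)<.04)]
rect("cap",f)
p,W,c=look("side","si7"); f=W[(W[...,2]>.160)&(W[...,2]<.175)&(abs(W[...,0]-.52)<.04)&(abs(W[...,1]+.29)<.04)]; rect("cap side",f)
look("scene","sc7")
a=cv2.imread("pics/si7.png")[120:220,280:400];b=cv2.imread("pics/sc7.png")[160:275,150:265]
cv2.imwrite("pics/c7.png",np.hstack([cv2.resize(a,(480,400)),cv2.resize(b,(320,400))]))
o=r.get_obs();print(o["tcp_pos"],o["orientation"],o["contact_force"])
E
```

```text
clock: 19.35
tcp_pos: [0.5207, -0.2933, 0.184]
orientation: [3.113, 0.422, 0.0]
contact_force: [0.1, -0.3, 0.5]
grip_width: 0.0597
gripper_force: 0.0
clock: 19.85
tcp_pos: [0.5217, -0.2937, 0.3482]
orientation: [3.11, 0.421, 0.007]
contact_force: [0.9, -0.7, -0.5]
grip_width: 0.0599
gripper_force: 0.0
cap 707 c [ 518.8 -294.3] s [25.7 25.9] a 14.9 mean [ 0.5205 -0.294   0.163 ]
cap side 56 c [ 519.  -292.9] s [26.8 25.7] a 9.7 mean [ 0.5176 -0.2919  0.1648]
[ 0.52120976 -0.29350563  0.34565324] [3.11132966 0.4213719  0.00425283] [ 0.11944558 -0.01547402 -0.70552594]
```

View pics/c7.png

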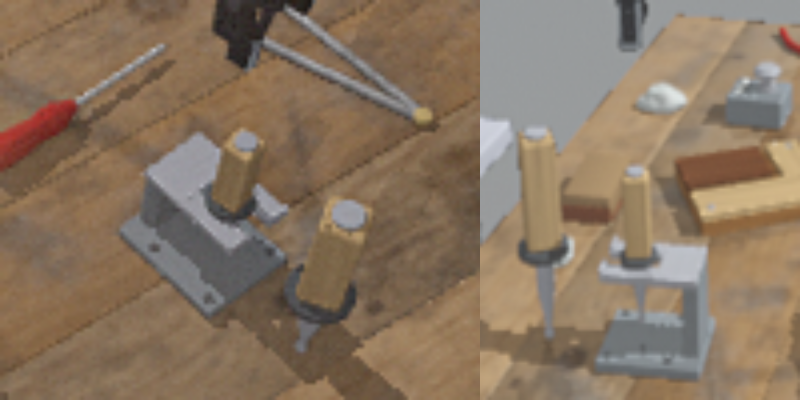

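The gauge hangs upright by its collar in the fork, centred at (0.519,-0.293). Next is the counter.

In the tool's units: -0.2325 m / 0.4 = -0.5813, -0.186 m / 0.4 = -0.465.

```bash

echo '[[[0.0318,-0.1163,0,0,0,0],[0.0635,-0.2325,0,0,0,0],[0.095,-0.3488,0,0,0,0],[0.1275,-0.465,0,0,0,0],[0.1588,-0.5813,0,0,0,0]]]' | python3 -m pendant 0.0 30 >/dev/null
echo '[[[0.0318,-0.1163,0,0,0,0],[0.0635,-0.2325,0,0,0,0],[0.095,-0.3488,0,0,0,0],[0.1275,-0.465,0,0,0,0],[0.1588,-0.5813,0,0,0,0]]]' | python3 -m pendant >/dev/null
echo '[[[0.025,-0.075,0,0,0,0],[0.04,-0.145,0.075,0,0,0],[0.04,-0.145,0.15,0,0,0],[0.04,-0.145,0.2,0,0,0],[0.04,-0.145,0.2,0,0,0]]]' | python3 -m pendant
python3 - <<'E'
from look import *
p,W,c=look("wrist","w8")
f=W[(W[...,2]>.061)&(W[...,2]<.072)&(abs(W[...,0]-.52)<.04)&(abs(W[...,1]-.25)<.04)]
rect("plunger",f)
o=r.get_obs();print(o["tcp_pos"],o["orientation"],o["contact_force"],o["grip_width"])
E
```

```text
clock: 21.5
tcp_pos: [0.5171, 0.2477, 0.2595]
orientation: [3.11, 0.423, -0.013]
contact_force: [-0.5, 0.3, 0.0]
grip_width: 0.0
gripper_force: 0.0
plunger 1030 c [519.1 250. ] s [37.5 36.5] a 16.1 mean [0.52   0.25   0.0644]
[0.51816236 0.24818092 0.26169226] [ 3.1115434   0.42223986 -0.00787366] [-0.06360669  0.30719048  0.67036179] 0.00016499767523599367
```

In the tool's units: 0.114 m / 0.4 = 0.285, -0.0015 m / 0.4 = -0.0038.

```bash

echo '[[[0.0035,-0.0038,0.1,0,0,0],[0.0035,-0.0038,0.2,0,0,0],[0.0035,-0.0038,0.2625,0,0,0],[0.0035,-0.0038,0.285,0,0,0],[0.0035,-0.0038,0.285,0,0,0]]]' | python3 -m pendant 
echo '[[[0,0,0.005,0,0,0],[0,0,0.01,0,0,0],[0,0,0.015,0,0,0],[0,0,0.02,0,0,0],[0,0,0.025,0,0,0]]]' | python3 -m pendant
echo '[[[0,0,0.005,0,0,0],[0,0,0.0075,0,0,0],[0,0,0.0075,0,0,0],[0,0,0.0075,0,0,0]]]' | python3 -m pendant
```

```text
clock: 22.05
tcp_pos: [0.5203, 0.2506, 0.15]
orientation: [3.113, 0.421, -0.001]
contact_force: [-0.4, -0.6, 0.4]
grip_width: -0.0
gripper_force: 0.0
clock: 22.55
tcp_pos: [0.5204, 0.2508, 0.1403]
orientation: [-3.113, -0.422, -0.001]
contact_force: [0.4, -1.0, -0.4]
grip_width: -0.0001
gripper_force: 0.0
clock: 22.95
tcp_pos: [0.5204, 0.2508, 0.1372]
orientation: [3.113, 0.422, 0.0]
contact_force: [-0.2, 0.6, 1.6]
grip_width: 0.0001
gripper_force: 0.9
```

Contact is at about 0.138, so the stop should be near 0.130.

In the tool's units: 0.007 m / 0.4 = 0.0175, 0.006 m / 0.4 = 0.015.

```bash

echo '[[[0,0,0.005,0,0,0],[0,0,0.01,0,0,0],[0,0,0.015,0,0,0],[0,0,0.0175,0,0,0],[0,0,0.0175,0,0,0]]]' | python3 -m pendant
echo '[[[0,0,0.0025,0,0,0],[0,0,0.005,0,0,0],[0,0,0.0075,0,0,0],[0,0,0.0075,0,0,0],[0,0,0.0075,0,0,0]]]' | python3 -m pendant
```

```text
clock: 23.45
tcp_pos: [0.5204, 0.2508, 0.1304]
orientation: [3.113, 0.422, 0.0]
contact_force: [-1.9, -1.3, 6.4]
grip_width: -0.0001
gripper_force: 3.3
clock: 23.95
tcp_pos: [0.5206, 0.251, 0.1299]
orientation: [3.112, 0.421, 0.002]
contact_force: [-8.4, -6.2, 29.4]
grip_width: 0.0003
gripper_force: 14.9
```

In the tool's units: -0.1 m / 0.4 = -0.25, -0.05 m / 0.4 = -0.125.

```bash

echo '[[[0,0,-0.01,0,0,0],[0,0,-0.025,0,0,0],[0,0,-0.05,0,0,0],[0,0,-0.125,0,0,0],[0,0,-0.25,0,0,0]]]' | python3 -m pendant >/dev/null
echo '[[[0,0,-0.075,0,0,0],[0,0,-0.15,0,0,0],[0,0,-0.15,0,0,0],[0,0,-0.15,0,0,0],[0,0,-0.15,0,0,0]]]' | python3 -m pendant
python3 - <<'E'
from look import *
p,W,c=look("wrist","w9")
f=W[(W[...,2]>.05)&(W[...,2]<.072)&(abs(W[...,0]-.52)<.025)&(abs(W[...,1]-.25)<.025)];print("plunger z",np.percentile(f[:,2],[50,95]))
p,W,c=look("side","si9"); f=W[(W[...,2]>.160)&(W[...,2]<.175)&(abs(W[...,0]-.52)<.04)&(abs(W[...,1]+.29)<.04)]; rect("cap side",f)
print(r.hand_in())
E
```

```text
clock: 24.95
tcp_pos: [0.5197, 0.2503, 0.286]
orientation: [3.112, 0.422, -0.003]
contact_force: [0.2, 0.6, -0.2]
grip_width: -0.0002
gripper_force: 0.0
plunger z [0.06469623 0.06644624]
cap side 0 c [0. 0.] s [0. 0.] a 0.0 mean [nan nan nan]
the job is handed in; nothing more can be done
Nonelook.py:12: RuntimeWarning: Mean of empty slice.
  c,s,a=cv2.minAreaRect((S[:,:2]*1000).astype(np.float32)); print(n,len(S),"c",np.round(c,1),"s",np.round(s,1),"a",round(a,1),"mean",S.mean(0).round(4))
  ret = um.true_divide(
```

```bash
python3 -c "
import cv2;cv2.imwrite('pics/c9.png',cv2.imread('pics/si9.png')[100:240,250:420])"
```

```text
(no output)
```

View pics/c9.png

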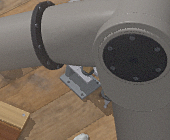

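The job is handed in at about 25 s: the whole seam was traced with no noticeable force, the gauge hung upright in its fork when I let go, and the plunger was pressed to its stop and came back up; in the last picture the arm hid the gauge, so I did not re-check it just before handing in.

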